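# Pull the sprung parts drawer out to its stop and snap the lid on the tub inside

### The job

Pull the wide drawer all the way out to its stop, past the stiff catch, so that it stays open by itself. Then put the loose grey lid on the tub of screws in that drawer and press it down until both ends have clicked under their spring clips and it sits flat on the rim. Let go and leave the drawer fully out, the narrow drawer shut and the jar, tape measure and sanding block where they are.

Things in the scene. Friction and masses are not known exactly. Their poses are not given: they have to be found in the camera images.
- wide_drawer (a joint): opening in m, 0 = shut; slides out along -x of its handle's point. A spring draws it shut with 1 to 3 N. Near the end a roller catch resists, so that the pull rises to 11-16 N as at a stop; past it the drawer jumps about 10 mm onto its solid stop and stays. Let go short of it, it slides shut. Travel (under 200 mm) is not given: feel it. An inward push of some 6 N would free it again
- wide_drawer_handle (a point): middle of the wide drawer's handle, a level steel bar 10 mm thick, 90 mm long between its posts, 62 mm above the bench, centre 43 mm in front of the drawer's face (38 mm clear behind it). x points into the unit (pull to -x), y along the bar, z up. The drawer's front board is 14 mm thick, its top 93 mm above the bench
- narrow_drawer (a joint): opening of the narrow drawer in m, 0 = shut; leave it shut. Two low plywood one-drawer units stand fixed on the bench, each 240 deep x 95 mm high, fronts towards the robot: the wide one 220 mm, this narrow one 150 mm wide; they may stand either way round and turned a little
- tub_rim (a point): centre of the rim plane of the grey tub fixed in the wide drawer, hidden until it is out. Tub 70 (x) x 120 (y) mm outside, 40 mm deep, walls 3 mm, rim 56 mm above the bench; x into the unit, z up. It lies 55 mm behind the front board's back; drawer sides stand 81 mm to either side, up to 66 mm above the bench. A spring clip stands at each y end
- clip_left_nose (a point): nose of the sprung clip at the tub's +y end: a level round bar 8 mm thick, 24 mm long in x, 8 mm above the rim, 63.5 mm from the tub's centre. The lid's end rests on it and must be pushed down past it, 11 mm, with 7 to 10 N; then it snaps under it onto the rim. Pressed at the middle of the lid, 15 to 20 N, one end often clicks first and the other stays up
- clip_right_nose (a point): nose of the sprung clip at the tub's -y end: a level round bar 8 mm thick, 24 mm long in x, 8 mm above the rim, 63.5 mm from the tub's centre. The lid's end rests on it and must be pushed down past it, 11 mm, with 7 to 10 N; then it snaps under it onto the rim. Pressed at the middle of the lid, 15 to 20 N, one end often clicks first and the other stays up
- lid: loose grey lid, about 0.09 kg, right way up on the bench; origin under its centre, z up. Plate 74 (x) x 118 (y) x 6 mm, its top 20 mm above the origin; a bead makes each y end 63 mm from the centre. Skirt under it 59 x 110 mm, 14 mm deep, fits the tub with 2 mm play or more all round. Grip ridge on top 44 (x) x 12 (y) mm, its top 38 mm above the origin. Either way round fits
- lid_seat (a point): centre of the underside of the lid's plate: meets tub_rim when seated; about 11 mm above it when the lid merely rests on the clips; axes as the lid
- screw_jar: jar of screws with red cap, 66 x 66 x 95 mm, bystander; origin under its centre
- tape_measure: tape measure, 38 x 74 x 65 mm, bystander; origin under its centre
- sanding_block: dark sanding block, 67 x 112 x 39 mm, bystander; origin under its centre
Things that resemble listed ones, but are neither listed nor needed, are in the scene too. Leave any turquoise look-alike of the lid alone.

How it is judged:
On the way, in this order (a step that is already met when the one before it is completed fails the run):
1. the wide drawer is out against its stop, the lid not yet on the tub (value of joint wide_drawer above 0.136 m and distance between lid_seat and tub_rim above 0.03 m), for 0.3 s.
2. the lid is down flat on the tub's rim (z of lid_seat in the frame of tub_rim below 0.0025 m and distance between lid_seat and tub_rim below 0.006 m and angle between the z axis of lid_seat and the z axis of tub_rim, either way round below 0.03 rad), for 0.2 s.
At the end, for the whole second after the job is handed in: The wide drawer stays within 4 mm of its outer stop and the narrow drawer is shut (within 8 mm); the lid rests right way up on the tub's rim, its plate less than 2.5 mm above the rim and level with it within 0.03 rad, centred within 6 mm, at rest (all of step 2 and value of joint wide_drawer above 0.136 m and value of joint narrow_drawer below 0.008 m and angle between lid's own z axis and vertical below 0.05 rad and linear speed of lid below 0.01 m/s); the robot touches nothing.
It fails at once if the screw jar, tape measure or sanding block is shifted more than 30 mm (distance of any of screw_jar, tape_measure, sanding_block from where it was at the start of the episode above 0.03 m).
It fails at once if the narrow drawer is pulled open more than 30 mm (value of joint narrow_drawer above 0.03 m).
It also fails if it takes over 70 s, if anything falls off the work surface, if the arm or the gripper's body presses on something with over 40 N, if the wrist force passes 120 N, or if a joint passes its speed limit or range.

### The arm

A 6-joint arm with a two-finger parallel gripper is mounted at the origin on a cart in front of the work surface, level with it; the furniture and walls round the work are solid. World frame = base frame: x ahead of the robot, y to its left, z up, the work surface at z = 0. Lengths are in m, angles in rad, forces in N, time in s.
With the tool pointing down it reaches from about 0.375 to 0.975 m from the base axis. Payload 3.8 kg.
Tool frame: the origin (TCP) lies at the very end of the fingers, on their centre line; the grasp point (between the pads) lies 19 mm behind it; z points along the fingers, y is the line along which they close (so a half turn about z gives the same grasp; the last joint's range is limited). The gripper opens to 85 mm and grips with 20 to 120 N. Pads are 22 mm wide; open, the fingers measure 114 mm over their backs; the gripper's body (76 mm by 85 mm) begins 54 mm behind the grasp point. The pads swing forward as they close: fully open they stand 13 mm farther back than shut.
Start: joints at [1.201, 0.264, 1.604, -0, 1.274, -0.037], TCP at [0.221, 0.638, 0.231] pointing down, gripper open.
Joint ranges: [-2.63, 2.63], [-0.94, 2.18], [0.31, 2.57], [-1.31, 4.45], [0, 2.66], [-2.55, 2.55]. Speed limits (rad/s): [2.57, 2.57, 3.14, 3.14, 3.14, 3.14].

### API

Orientations are given as a rotation vector (axis times angle).
In Python, from plant import ctrl gives the robot as it stands. The module is installed in compiled form; this text tells all that it offers.
- The arm moves only by the tool apply_moves, never from a script. Its argument "deltas" is a list of rows, each an object of numbers: "x", "y", "z": the shift along the tool's x, y, z in m; "spin": the turn about the tool's z in rad. A call has 1 to 8 rows; each row shifts and turns the commanded pose from where the row before left it, along the tool's axes as they then stand; what a row does not reach is not made up. A row lasts 1/8 s, in which the tool goes at most 62.5 mm and 10.7 degrees, less where a joint would pass 70% of its speed; a pose out of reach is approached as far as the arm can. A call with a gripper value outside its range is refused whole. "claw" is the closure, from -1 (fully open) to 1 (shut), set as the call begins (left out, the last holds). The fingers move at their own pace and stop on an object; the grip force is fixed at half the most. Time passes only in rows, so rows that do not move let the fingers close. It gives the time, the measured TCP pose, the force, the opening and the grip force at its end, in the units of the state.
- ctrl.sense(): the state, without advancing time (a new reading comes with each control period).
- ctrl.capture(name): name is "scene" or "top" or "wrist"; returns the picture (384x512x3 uint8, red, green, blue); there is no depth.
- ctrl.camera_params(name): a dict with "camera_matrix" (3x3 intrinsics, pixels), "rvec" (rotation vector, rad) and "tvec" (3), from world to camera coordinates, as OpenCV has them. Camera axes: x right, y down, z forward; pixel columns grow to the right and rows downward; lengths in m; the calibration is good to about 2 mm. A picture is of the moment at which its call begins: read the wrist's pose just before it. camera_params takes no time and is no camera call; for the wrist camera it gives the pose at the moment of the call.
- ctrl.close_job(): hands the job in; it is judged then, once.
The state is a dict: "t": time; "joint_positions": joint angles; "qd": joint speeds; "tau": joint torques, N m; "eef_pos": TCP position; "tool_rot": TCP orientation; "contact_force": force on the tool from outside, world axes, zero at the start; "moment": the same for the moment, N m; "finger_gap": opening from 0.0 (shut) to 1.0 (fully open); "grasp_force": force on a finger pad.
Only numpy, scipy, OpenCV 4.12 (cv2) and the standard library are available. Lean on these libraries where they do the work, as an engineer would, in place of code of your own. Each camera call takes 0.05 s, during which the arm holds its last target. There are 200 camera calls.

## Working session

There is one attempt and no reset: what is moved stays moved. The work goes in short steps, Python scripts to look and compute and a tool call to move; the robot and the scene stay as the last step left them, time stands still between calls to the robot, and variables do not carry over. Pictures are saved under pics/ and viewed, at most 10 in all, crops included, and the job is handed in when it is done.

Besides the shell and the picture viewer there is one more tool, called after "Call:" by a JSON object that holds its "method" and its "body", one argument or row to a line. apply_moves: Moves the arm, as the interface text tells. Its arguments: {"type":"object","properties":{"deltas":{"type":"array"},"claw":{"type":"number"}},"required":["deltas"]}

```bash
mkdir -p pics
cat > h.py <<'E'
import numpy as np, cv2
from plant import ctrl
def cam(n):
    p=ctrl.camera_params(n); K=np.array(p["camera_matrix"],float); R=cv2.Rodrigues(np.array(p["rvec"],float))[0]; t=np.array(p["tvec"],float).ravel()
    return K,R,t
def ray(n,u,v,z):
    K,R,t=cam(n); d=R.T@np.linalg.inv(K)@np.array([u,v,1.]); o=-R.T@t
    return o+d*(z-o[2])/d[2]
def proj(n,p):
    K,R,t=cam(n); q=K@(R@np.array(p)+t); return q[:2]/q[2]
def snap(n,f):
    im=ctrl.capture(n); cv2.imwrite(f"pics/{f}.png",im[:,:,::-1]); return im
def st():
    s=ctrl.sense(); print({k:np.round(s[k],4).tolist() for k in("t","eef_pos","tool_rot","contact_force","finger_gap","grasp_force")})
    print(np.round(cv2.Rodrigues(np.array(s["tool_rot"],float))[0],3).tolist())
    return s
E
python3 - <<'E'
from h import *
st()
a=snap("scene","a"); b=snap("top","b")
print(cam("top"))
cv2.imwrite("pics/b2.png",cv2.resize(b[:,:,::-1],(784,588)))
cv2.imwrite("pics/a2.png",cv2.resize(a[:,:,::-1],(784,588)))
E
```

```text
{'t': 0.0, 'eef_pos': [0.2202, 0.6373, 0.2299], 'tool_rot': [-0.5203, -3.0978, 0.0034], 'contact_force': [0.5433, 0.4426, -1.1559], 'finger_gap': 0.9986, 'grasp_force': 0.0}
[[-0.945, 0.327, -0.001], [0.327, 0.945, -0.002], [0.0, -0.002, -1.0]]
(array([[369.69139589,   0.        , 255.23670142],
       [  0.        , 369.69139589, 188.62242623],
       [  0.        ,   0.        ,   1.        ]]), array([[ 0.02556444, -0.99964811, -0.00707916],
       [-0.98503044, -0.02398175, -0.17070414],
       [ 0.1704743 ,  0.01133714, -0.9852969 ]]), array([0.00350171, 0.51766269, 1.56423501]))
```

View pics/b2.png

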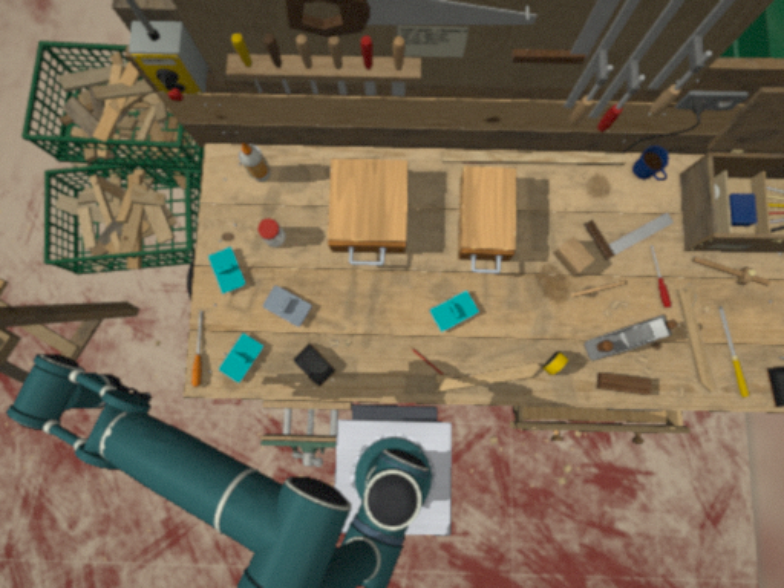

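View pics/a2.png

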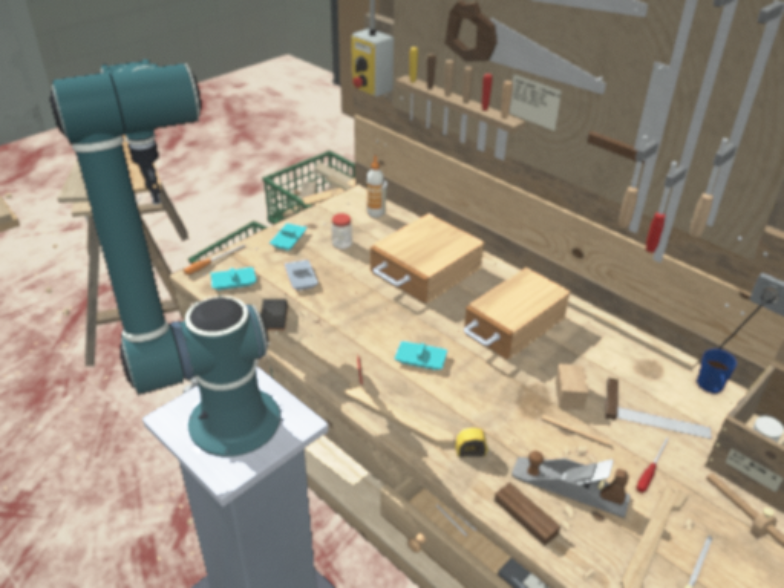

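The top view shows the wide unit's handle at about (367,258) and the grey lid at (288,305) in the scaled picture. The narrow handle is at (486,266), and three turquoise look-alikes lie nearby. Next I enlarge the wide unit and the lid.

Run:
```python
from h import *
b=cv2.imread("pics/b.png"); x0,y0=165,95
c=b[y0:y0+125,x0:x0+125]; cv2.imwrite("pics/c.png",cv2.resize(c,None,fx=4.8,fy=4.8,interpolation=cv2.INTER_CUBIC))
```

```text
(no output)
```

View pics/c.png

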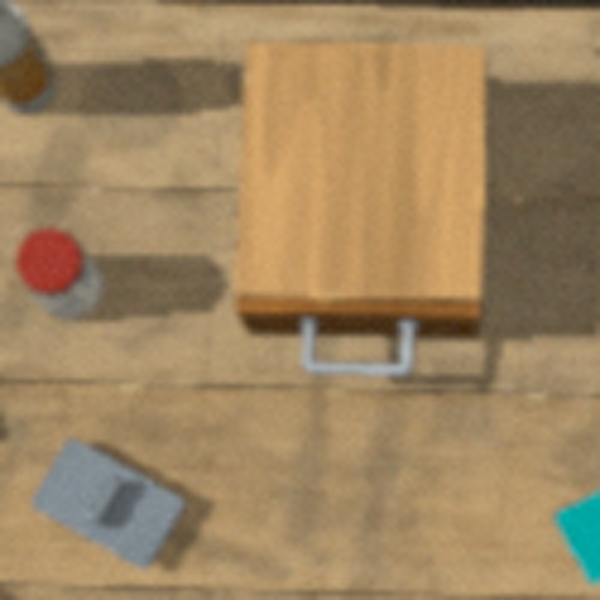

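Handle bar ends are at crop (307,369) and (407,369). The lid's corners are at (76,438), (186,497), (144,567) and (34,500).

Run:
```python
from h import *
f=lambda u,v,z:ray("top",165+(u+.5)/4.8-.5,95+(v+.5)/4.8-.5,z)
L=f(307,369,.062);R=f(407,369,.062);print("bar",L,R,np.linalg.norm(L-R))
U=[f(*p,.095) for p in((246,43),(486,46),(481,302),(238,298))];print(np.round(U,4).tolist())
for a,b in((0,1),(1,2),(2,3),(3,0)):
    d=U[a]-U[b];print(np.linalg.norm(d),np.degrees(np.arctan2(d[1],d[0])))
C=[f(*p,.02) for p in((76,438),(186,497),(144,567),(34,500))]
print("lid",np.mean(C,0))
for a,b in((0,1),(1,2),(2,3),(3,0)):
    d=C[a]-C[b];print(np.linalg.norm(d),np.degrees(np.arctan2(d[1],d[0])))
```

```text
bar [0.5870709  0.13390463 0.062     ] [0.58924143 0.04348525 0.062     ] 0.09044542881144983
[[0.8834, 0.1984, 0.095], [0.8855, -0.0211, 0.095], [0.6446, -0.0216, 0.095], [0.6431, 0.1951, 0.095]]
0.21954608661721264 90.53838483616136
0.2409542495710176 0.1254301889221998
0.2166882574064774 -89.6124610624966
0.24038012243994059 -179.1941949742455
lid [0.46878243 0.3137591  0.02      ]
0.11680491015901223 63.29684602468846
0.0741779359603107 -28.252777437309174
0.11993973549909275 -119.54156952566625
0.06839400384959432 149.10978240611564
```

Call:
{"method": "apply_moves", "body": {
  "deltas": [
    {"spin": 0.176},
    {"spin": 0.176},
    {"spin": 0.176},
    {"spin": 0.176},
    {"spin": 0.176},
    {"spin": 0.176},
    {"spin": 0.173},
    {}
  ],
  "claw": 0.3
}}

```text
invalid input at $.deltas[0]: expected keys x, y, z, spin
```

Call:
{"method": "apply_moves", "body": {
  "deltas": [
    {"x": 0, "y": 0, "z": 0, "spin": 0.176},
    {"x": 0, "y": 0, "z": 0, "spin": 0.176},
    {"x": 0, "y": 0, "z": 0, "spin": 0.176},
    {"x": 0, "y": 0, "z": 0, "spin": 0.176},
    {"x": 0, "y": 0, "z": 0, "spin": 0.176},
    {"x": 0, "y": 0, "z": 0, "spin": 0.176},
    {"x": 0, "y": 0, "z": 0, "spin": 0.173},
    {"x": 0, "y": 0, "z": 0, "spin": 0}
  ],
  "claw": 0.3
}}

```text
t: 1.1
eef_pos: [0.2204, 0.6376, 0.2306]
tool_rot: [2.209, 2.233, -0.002]
contact_force: [0.8, -0.2, 0.6]
finger_gap: 0.35
grasp_force: 0.0
```

Call:
{"method": "apply_moves", "body": {
  "deltas": [
    {"x": -0.045, "y": 0.03, "z": 0, "spin": 0},
    {"x": -0.045, "y": 0.03, "z": 0, "spin": 0},
    {"x": -0.045, "y": 0.03, "z": 0, "spin": 0},
    {"x": -0.045, "y": 0.03, "z": 0, "spin": 0},
    {"x": -0.045, "y": 0.03, "z": 0, "spin": 0},
    {"x": -0.045, "y": 0.03, "z": 0, "spin": 0},
    {"x": -0.045, "y": 0.03, "z": 0, "spin": 0},
    {"x": -0.045, "y": 0.03, "z": 0, "spin": 0}
  ]
}}

```text
t: 2.1
eef_pos: [0.4644, 0.2785, 0.2313]
tool_rot: [2.207, 2.236, 0.0]
contact_force: [0.3, 0.2, -0.7]
finger_gap: 0.348
grasp_force: 0.0
```

Call:
{"method": "apply_moves", "body": {
  "deltas": [
    {"x": -0.045, "y": 0.03, "z": 0, "spin": 0},
    {"x": -0.045, "y": 0.03, "z": 0, "spin": 0},
    {"x": -0.045, "y": 0.03, "z": 0, "spin": 0},
    {"x": -0.045, "y": 0.03, "z": 0, "spin": 0},
    {"x": -0.01, "y": 0.0, "z": 0.05, "spin": 0},
    {"x": 0, "y": 0, "z": 0.02, "spin": 0},
    {"x": 0, "y": 0, "z": 0, "spin": 0}
  ]
}}

```text
t: 2.98
eef_pos: [0.5833, 0.0915, 0.1589]
tool_rot: [-2.207, -2.231, 0.006]
contact_force: [-0.7, 0.8, 0.6]
finger_gap: 0.349
grasp_force: 0.0
```

Run:
```python
from h import *
st()
im=snap("wrist","d")
print(proj("wrist",[.587,.1339,.062]),proj("wrist",[.589,.0435,.062]))
```

```text
{'t': 2.975, 'eef_pos': [0.5833, 0.0915, 0.1589], 'tool_rot': [-2.207, -2.2307, 0.0062], 'contact_force': [-0.7042, 0.8329, 0.6428], 'finger_gap': 0.3486, 'grasp_force': 0.0}
[[-0.011, 1.0, -0.005], [1.0, 0.011, -0.0], [-0.0, -0.005, -1.0]]
[260.72130903 143.84952095] [261.41170346 245.24244399]
```

View pics/d.png

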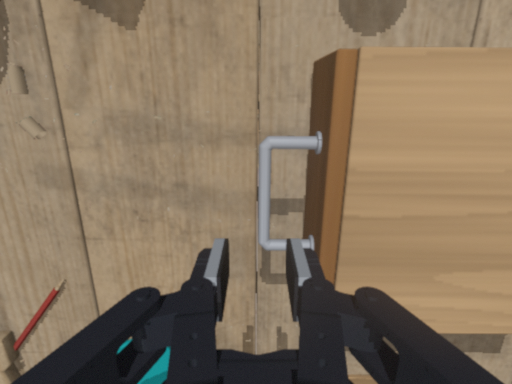

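The wrist view shows the bar at u=265, v 142–244, about 4 mm deeper than I estimated, so the bar sits at x≈0.590.

Call:
{"method": "apply_moves", "body": {
  "deltas": [
    {"x": -0.002, "y": 0.007, "z": 0.03, "spin": 0},
    {"x": 0, "y": 0, "z": 0.03, "spin": 0},
    {"x": 0, "y": 0, "z": 0.03, "spin": 0},
    {"x": 0, "y": 0, "z": 0.026, "spin": 0},
    {"x": 0, "y": 0, "z": 0, "spin": 0}
  ]
}}

```text
t: 3.65
eef_pos: [0.5945, 0.0908, 0.0496]
tool_rot: [2.207, 2.233, 0.005]
contact_force: [-5.9, -1.2, 9.7]
finger_gap: 0.35
grasp_force: 5.6
```

Call:
{"method": "apply_moves", "body": {
  "deltas": [
    {"x": 0, "y": 0, "z": 0, "spin": 0},
    {"x": 0, "y": 0, "z": 0, "spin": 0},
    {"x": 0, "y": 0, "z": 0, "spin": 0},
    {"x": 0, "y": 0, "z": 0, "spin": 0}
  ],
  "claw": 1
}}

```text
t: 4.15
eef_pos: [0.5888, 0.0907, 0.0481]
tool_rot: [-2.205, -2.23, 0.008]
contact_force: [-16.0, 0.4, 15.2]
finger_gap: 0.091
grasp_force: 58.8
```

Call:
{"method": "apply_moves", "body": {
  "deltas": [
    {"x": 0, "y": -0.003, "z": -0.006, "spin": 0},
    {"x": 0, "y": 0, "z": 0, "spin": 0},
    {"x": 0, "y": 0, "z": 0, "spin": 0}
  ]
}}

```text
t: 4.53
eef_pos: [0.5866, 0.0906, 0.0484]
tool_rot: [-2.207, -2.229, 0.005]
contact_force: [0.8, 6.2, -25.6]
finger_gap: 0.085
grasp_force: 59.1
```

Call:
{"method": "apply_moves", "body": {
  "deltas": [
    {"x": 0, "y": -0.005, "z": 0.0035, "spin": 0},
    {"x": 0, "y": -0.01, "z": 0, "spin": 0},
    {"x": 0, "y": -0.01, "z": 0, "spin": 0},
    {"x": 0, "y": -0.01, "z": 0, "spin": 0},
    {"x": 0, "y": -0.01, "z": 0, "spin": 0},
    {"x": 0, "y": -0.01, "z": 0, "spin": 0},
    {"x": 0, "y": -0.01, "z": 0, "spin": 0},
    {"x": 0, "y": -0.01, "z": 0, "spin": 0}
  ]
}}

```text
t: 5.52
eef_pos: [0.516, 0.0905, 0.0484]
tool_rot: [2.211, 2.231, 0.007]
contact_force: [3.8, 7.9, -20.0]
finger_gap: 0.085
grasp_force: 59.9
```

Call:
{"method": "apply_moves", "body": {
  "deltas": [
    {"x": 0, "y": -0.01, "z": 0, "spin": 0},
    {"x": 0, "y": -0.01, "z": 0, "spin": 0},
    {"x": 0, "y": -0.01, "z": 0, "spin": 0},
    {"x": 0, "y": -0.005, "z": 0, "spin": 0},
    {"x": 0, "y": -0.005, "z": 0, "spin": 0}
  ]
}}

```text
t: 6.15
eef_pos: [0.4759, 0.0904, 0.0484]
tool_rot: [2.211, 2.231, 0.008]
contact_force: [3.2, 9.7, -20.7]
finger_gap: 0.091
grasp_force: 59.7
```

Call:
{"method": "apply_moves", "body": {
  "deltas": [
    {"x": -0.001, "y": -0.005, "z": 0.003, "spin": 0},
    {"x": 0, "y": -0.005, "z": 0, "spin": 0},
    {"x": 0, "y": -0.005, "z": 0, "spin": 0},
    {"x": 0, "y": -0.002, "z": 0, "spin": 0},
    {"x": 0, "y": -0.002, "z": 0, "spin": 0}
  ]
}}

```text
t: 6.78
eef_pos: [0.4609, 0.0903, 0.0483]
tool_rot: [2.209, 2.228, 0.019]
contact_force: [5.8, 12.2, -11.9]
finger_gap: 0.087
grasp_force: 60.7
```

Call:
{"method": "apply_moves", "body": {
  "deltas": [
    {"x": 0, "y": -0.002, "z": 0, "spin": 0},
    {"x": 0, "y": -0.002, "z": 0, "spin": 0},
    {"x": 0, "y": -0.002, "z": 0, "spin": 0},
    {"x": 0, "y": -0.002, "z": 0, "spin": 0}
  ]
}}

```text
t: 7.28
eef_pos: [0.4597, 0.0903, 0.0485]
tool_rot: [2.202, 2.221, 0.036]
contact_force: [29.5, 12.4, -38.2]
finger_gap: 0.091
grasp_force: 58.3
```

Call:
{"method": "apply_moves", "body": {
  "deltas": [
    {"x": -0.001, "y": 0, "z": 0.002, "spin": 0},
    {"x": 0, "y": 0, "z": 0.002, "spin": 0},
    {"x": 0, "y": 0, "z": 0.001, "spin": 0},
    {"x": 0, "y": 0, "z": 0, "spin": 0}
  ]
}}

```text
t: 7.78
eef_pos: [0.4605, 0.0903, 0.0481]
tool_rot: [2.203, 2.221, 0.036]
contact_force: [9.7, 13.6, 2.6]
finger_gap: 0.082
grasp_force: 62.6
```

Call:
{"method": "apply_moves", "body": {
  "deltas": [
    {"x": 0.003, "y": -0.001, "z": 0, "spin": 0},
    {"x": 0, "y": -0.001, "z": 0, "spin": 0},
    {"x": 0, "y": -0.001, "z": 0, "spin": 0},
    {"x": 0, "y": 0, "z": 0, "spin": 0}
  ]
}}

```text
t: 8.28
eef_pos: [0.4601, 0.0904, 0.0482]
tool_rot: [2.196, 2.218, 0.037]
contact_force: [19.2, 0.2, -5.3]
finger_gap: 0.087
grasp_force: 61.7
```

Call:
{"method": "apply_moves", "body": {
  "deltas": [
    {"x": 0, "y": -0.001, "z": 0.0003, "spin": 0},
    {"x": 0, "y": -0.001, "z": 0.0003, "spin": 0},
    {"x": 0, "y": -0.001, "z": 0.0003, "spin": 0},
    {"x": 0, "y": 0, "z": 0, "spin": 0}
  ]
}}

```text
t: 8.78
eef_pos: [0.4599, 0.0904, 0.0482]
tool_rot: [2.193, 2.216, 0.043]
contact_force: [23.3, -0.8, -7.1]
finger_gap: 0.087
grasp_force: 61.5
```

Run:
```python
from h import *
st(); b=snap("top","e"); a=snap("scene","e2")
c=cv2.resize(b[95:220,165:290],None,fx=3.6,fy=3.6,interpolation=cv2.INTER_CUBIC)
d=cv2.resize(a[110:235,190:340],None,fx=2.2,fy=3.6,interpolation=cv2.INTER_CUBIC)
cv2.imwrite("pics/e3.png",np.hstack([c,d])[:,:,::-1])
```

```text
{'t': 8.775, 'eef_pos': [0.4599, 0.0904, 0.0482], 'tool_rot': [2.1927, 2.2158, 0.0435], 'contact_force': [23.3361, -0.8316, -7.1078], 'finger_gap': 0.0872, 'grasp_force': 61.4905}
[[-0.011, 0.999, 0.037], [1.0, 0.01, 0.003], [0.003, 0.037, -0.999]]
```

View pics/e3.png

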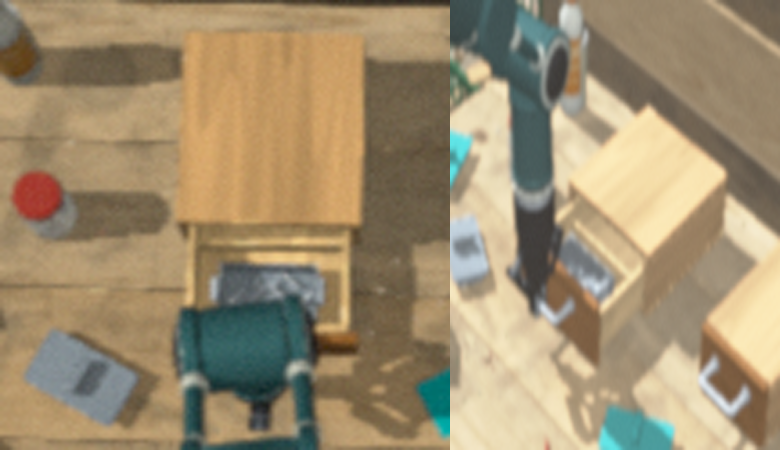

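The drawer is partly out with the tub visible. By my estimate the opening is about 0.13 m, so it is probably still at the catch, and I pull harder.

Call:
{"method": "apply_moves", "body": {
  "deltas": [
    {"x": 0, "y": -0.002, "z": 0.0003, "spin": 0},
    {"x": 0, "y": -0.002, "z": 0.0003, "spin": 0},
    {"x": 0, "y": -0.002, "z": 0.0003, "spin": 0},
    {"x": 0, "y": 0, "z": 0, "spin": 0}
  ]
}}

```text
t: 9.38
eef_pos: [0.4486, 0.0904, 0.048]
tool_rot: [2.199, 2.221, 0.03]
contact_force: [2.6, -0.2, 20.0]
finger_gap: 0.089
grasp_force: 64.4
```

It jumped 11 mm to 0.4486, which matches the catch. I confirm the stop, relax the load and release.

Call:
{"method": "apply_moves", "body": {
  "deltas": [
    {"x": 0, "y": -0.003, "z": -0.003, "spin": 0},
    {"x": 0, "y": 0, "z": 0, "spin": 0},
    {"x": 0, "y": 0, "z": 0, "spin": 0}
  ]
}}

```text
t: 9.75
eef_pos: [0.4483, 0.0904, 0.0483]
tool_rot: [2.195, 2.218, 0.038]
contact_force: [22.4, 0.7, -15.9]
finger_gap: 0.089
grasp_force: 60.7
```

Call:
{"method": "apply_moves", "body": {
  "deltas": [
    {"x": 0, "y": 0.002, "z": 0, "spin": 0},
    {"x": 0, "y": 0.0, "z": 0, "spin": 0},
    {"x": 0, "y": 0, "z": 0, "spin": 0}
  ]
}}

```text
t: 10.12
eef_pos: [0.4484, 0.0904, 0.0482]
tool_rot: [2.198, 2.22, 0.033]
contact_force: [18.0, 0.6, -8.9]
finger_gap: 0.089
grasp_force: 61.4
```

Call:
{"method": "apply_moves", "body": {
  "deltas": [
    {"x": 0, "y": 0.003, "z": 0, "spin": 0},
    {"x": 0, "y": 0.001, "z": 0, "spin": 0},
    {"x": 0, "y": 0, "z": 0, "spin": 0}
  ]
}}

```text
t: 10.5
eef_pos: [0.4485, 0.0903, 0.0481]
tool_rot: [2.202, 2.224, 0.024]
contact_force: [5.3, 1.2, 5.6]
finger_gap: 0.089
grasp_force: 63.0
```

Call:
{"method": "apply_moves", "body": {
  "deltas": [
    {"x": 0, "y": 0, "z": 0, "spin": 0},
    {"x": 0, "y": 0.0, "z": 0, "spin": 0},
    {"x": 0, "y": 0, "z": 0, "spin": 0}
  ],
  "claw": 0.5
}}

```text
t: 10.88
eef_pos: [0.4426, 0.0893, 0.0435]
tool_rot: [2.207, 2.228, 0.01]
contact_force: [5.7, 0.8, 3.5]
finger_gap: 0.252
grasp_force: 3.0
```

Call:
{"method": "apply_moves", "body": {
  "deltas": [
    {"x": 0, "y": 0.005, "z": 0, "spin": 0},
    {"x": 0, "y": 0.0, "z": 0, "spin": 0},
    {"x": 0, "y": 0, "z": -0.03, "spin": 0},
    {"x": 0, "y": 0, "z": -0.06, "spin": 0},
    {"x": 0.0, "y": 0, "z": -0.06, "spin": 0},
    {"x": 0.05, "y": 0, "z": -0.03, "spin": 0},
    {"x": 0.05, "y": 0, "z": 0, "spin": 0},
    {"x": 0.05, "y": 0, "z": 0, "spin": 0}
  ]
}}

```text
t: 11.88
eef_pos: [0.4413, 0.2399, 0.2209]
tool_rot: [-2.212, -2.231, 0.002]
contact_force: [0.6, -0.5, -0.5]
finger_gap: 0.253
grasp_force: 0.0
```

Run:
```python
from h import *
st(); w=snap("wrist","f"); b=snap("top","f2")
d=cv2.resize(b[95:220,165:290],(384,384),interpolation=cv2.INTER_CUBIC)
cv2.imwrite("pics/f3.png",np.hstack([w[:,:400],d])[:,:,::-1]); cv2.imwrite("pics/f4.png",np.hstack([w[:,100:],d])[:,:,::-1])
```

```text
{'t': 11.875, 'eef_pos': [0.4413, 0.2399, 0.2209], 'tool_rot': [-2.2119, -2.2307, 0.0017], 'contact_force': [0.5654, -0.5158, -0.5012], 'finger_gap': 0.2534, 'grasp_force': 0.0}
[[-0.008, 1.0, -0.001], [1.0, 0.008, -0.001], [-0.001, -0.001, -1.0]]
```

View pics/f4.png

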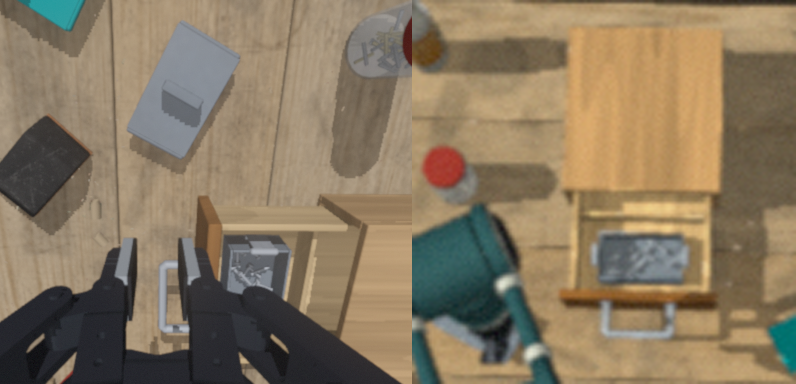

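The wrist view shows the lid's plate corners at about (282,22), (340,56), (283,157) and (228,126). The top view shows the drawer staying open by itself, with the tub rim around (188–276, 235–283) in the right panel and its clips at the ends.

Run:
```python
from h import *
C=[ray("wrist",*p,.02) for p in((282,22),(340,56),(284,157),(228,124))]
print("lid",np.mean(C,0))
for a,b in((0,1),(1,2),(2,3),(3,0)):
    d=C[a]-C[b];print(np.linalg.norm(d),np.degrees(np.arctan2(d[1],d[0])))
print("ridge",ray("wrist",282.5,94,.038))
f=lambda u,v,z:ray("top",165+(u+.5)/3.072-.5,95+(v+.5)/3.072-.5,z)
T=[f(*p,.056) for p in((187,235),(275,236),(273,284),(186,281))]
print("tub",np.mean(T,0),np.round(T,4).tolist())
print("bar",f(190,335,.062),f(261,335,.062))
w=cv2.imread("pics/f.png"); cv2.imwrite("pics/g.png",cv2.resize(w[0:190,200:390],(570,570),interpolation=cv2.INTER_CUBIC))
```

```text
lid [0.46679739 0.3225157  0.02      ]
0.06829125122656782 153.58485915290026
0.11937768044282104 63.423264346093795
0.0730433981409652 -29.69295366909192
0.11530790188107291 -118.88513902292294
ridge [0.46533937 0.32129026 0.038     ]
tub [0.5564    0.0852025 0.056    ] [[0.5895, 0.1477, 0.056], [0.591, 0.0228, 0.056], [0.5219, 0.0238, 0.056], [0.5232, 0.1465, 0.056]]
bar [0.44594011 0.1373335  0.062     ] [0.44837486 0.03852816 0.062     ]
```

View pics/g.png

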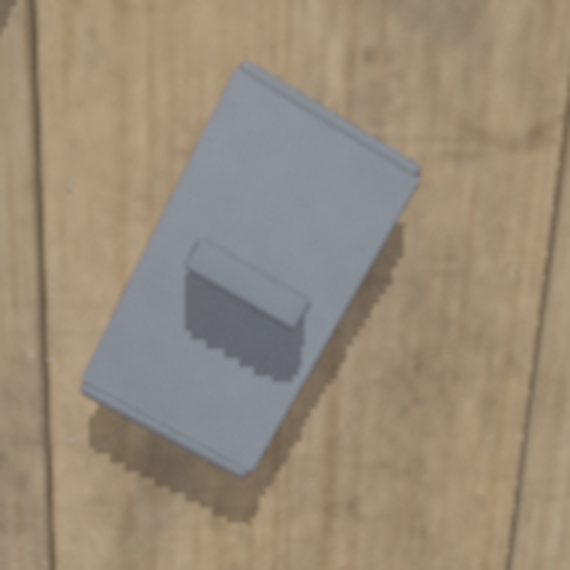

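The enlarged lid gives plate corners (243,60), (421,173), (246,476), (82,388) and ridge-top corners (202,238), (310,300), (297,328), (187,265).

Run:
```python
from h import *
g=lambda u,v,z:ray("wrist",200+(u+.5)/3-.5,(v+.5)/3-.5,z)
for n,z,P in(("lid",.02,((243,60),(421,173),(246,476),(82,388))),("ridge",.038,((202,238),(310,300),(297,328),(187,265)))):
    C=[g(*p,z) for p in P]; print(n,np.mean(C,0))
    for a,b in((0,1),(1,2),(2,3),(3,0)):
        d=C[a]-C[b];print(np.linalg.norm(d),np.degrees(np.arctan2(d[1],d[0])))
```

```text
lid [0.46552332 0.32094783 0.02      ]
0.07118251713185678 151.7465066598355
0.12091329128718388 62.332884830287014
0.06995005822462283 -27.500747868518648
0.12185108582381969 -117.0892032291002
ridge [0.46569037 0.32125133 0.038     ]
0.04196441654106698 152.6146146669268
0.010060358401784665 67.19260961665925
0.04311480184423964 -27.606771320381988
0.009867776404989061 -119.40109827928508
```

Call:
{"method": "apply_moves", "body": {
  "deltas": [
    {"x": 0.0405, "y": 0.0125, "z": 0, "spin": 0},
    {"x": 0.0405, "y": 0.0125, "z": 0, "spin": 0},
    {"x": 0, "y": 0, "z": 0.02, "spin": -0.18},
    {"x": 0, "y": 0, "z": 0.03, "spin": -0.18},
    {"x": 0, "y": 0, "z": 0.03, "spin": -0.18},
    {"x": 0, "y": 0, "z": 0.03, "spin": -0.18},
    {"x": 0, "y": 0, "z": 0, "spin": -0.18},
    {"x": 0, "y": 0, "z": 0, "spin": -0.18}
  ],
  "claw": 0.2
}}

```text
t: 12.98
eef_pos: [0.4649, 0.3182, 0.1089]
tool_rot: [-0.74, -3.05, 0.006]
contact_force: [0.6, -0.4, 1.0]
finger_gap: 0.402
grasp_force: 0.0
```

Run:
```python
from h import *
s=st(); 
R=cv2.Rodrigues(np.array(s["tool_rot"],float))[0]; print("yang",np.degrees(np.arctan2(R[1,1],R[0,1])), "err tool",R.T@(np.array([.4656,.321,.024])-s["eef_pos"]))
w=snap("wrist","h")
```

```text
{'t': 12.975, 'eef_pos': [0.4649, 0.3182, 0.1089], 'tool_rot': [-0.7401, -3.0497, 0.0062], 'contact_force': [0.5579, -0.4018, 0.9653], 'finger_gap': 0.4023, 'grasp_force': 0.0}
[[-0.889, 0.458, -0.004], [0.458, 0.889, -0.003], [0.002, -0.005, -1.0]]
yang 62.71778199593149 err tool [0.00042161 0.00321654 0.08484395]
```

View pics/h.png

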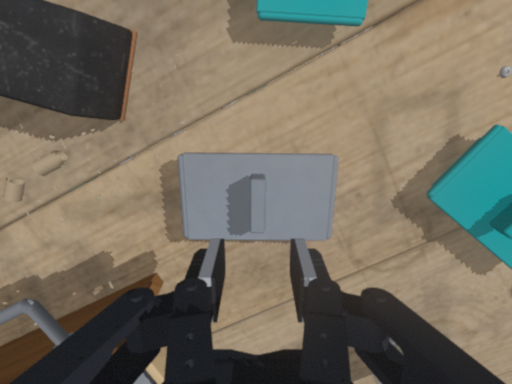

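The lid is square to the tool, with its ridge at about (258,203) between the fingers. I descend and grip.

Call:
{"method": "apply_moves", "body": {
  "deltas": [
    {"x": 0, "y": 0.003, "z": 0.03, "spin": 0},
    {"x": 0, "y": 0, "z": 0.03, "spin": 0},
    {"x": 0, "y": 0, "z": 0.02, "spin": 0},
    {"x": 0, "y": 0, "z": 0.004, "spin": 0},
    {"x": 0, "y": 0, "z": 0, "spin": 0}
  ]
}}

```text
t: 13.65
eef_pos: [0.4676, 0.3223, 0.0269]
tool_rot: [-0.751, -3.05, 0.001]
contact_force: [-0.2, -0.3, 0.5]
finger_gap: 0.4
grasp_force: 0.0
```

Call:
{"method": "apply_moves", "body": {
  "deltas": [
    {"x": 0, "y": 0, "z": 0, "spin": 0},
    {"x": 0, "y": 0, "z": 0, "spin": 0},
    {"x": 0, "y": 0, "z": 0, "spin": 0},
    {"x": 0, "y": 0, "z": 0, "spin": 0}
  ],
  "claw": 1
}}

```text
t: 14.15
eef_pos: [0.4687, 0.3233, 0.0283]
tool_rot: [0.749, 3.049, 0.002]
contact_force: [-0.3, -0.7, 5.7]
finger_gap: 0.118
grasp_force: 60.3
```

Call:
{"method": "apply_moves", "body": {
  "deltas": [
    {"x": 0, "y": 0, "z": -0.03, "spin": 0},
    {"x": 0, "y": 0, "z": -0.05, "spin": 0},
    {"x": 0, "y": 0, "z": -0.05, "spin": 0},
    {"x": 0, "y": 0, "z": -0.05, "spin": 0},
    {"x": 0, "y": 0, "z": 0, "spin": -0.16},
    {"x": 0, "y": 0, "z": 0, "spin": -0.16},
    {"x": 0, "y": 0, "z": 0, "spin": -0.165},
    {"x": 0, "y": -0.04, "z": 0, "spin": 0}
  ]
}}

```text
t: 15.15
eef_pos: [0.4678, 0.2841, 0.2068]
tool_rot: [-0.012, 3.141, 0.001]
contact_force: [0.3, -0.3, -0.1]
finger_gap: 0.118
grasp_force: 59.5
```

Call:
{"method": "apply_moves", "body": {
  "deltas": [
    {"x": -0.03, "y": -0.04, "z": 0, "spin": 0},
    {"x": -0.03, "y": -0.04, "z": 0, "spin": 0},
    {"x": -0.03, "y": -0.04, "z": 0, "spin": 0},
    {"x": -0.03, "y": -0.04, "z": 0, "spin": 0},
    {"x": -0.03, "y": -0.035, "z": 0, "spin": 0},
    {"x": -0.03, "y": 0, "z": 0, "spin": 0},
    {"x": 0, "y": 0, "z": 0, "spin": 0},
    {"x": 0, "y": 0, "z": 0, "spin": 0}
  ]
}}

```text
t: 16.15
eef_pos: [0.6477, 0.0885, 0.2062]
tool_rot: [0.005, -3.14, 0.0]
contact_force: [0.9, 0.1, -1.5]
finger_gap: 0.116
grasp_force: 59.5
```

Run:
```python
from h import *
s=st(); 
R=cv2.Rodrigues(np.array(s["tool_rot"],float))[0]; print("yang",np.degrees(np.arctan2(R[1,1],R[0,1])))
w=snap("wrist","i"); np.save("i.npy",np.array(0))
for p in ([.558,.087,.056],[.593,.147,.056],[.523,.147,.056],[.523,.027,.056],[.593,.027,.056]): print(proj("wrist",p))
import pickle; pickle.dump((cam("wrist"),s),open("i.pkl","wb"))
cv2.imwrite("pics/i2.png",cv2.resize(w[:,:,::-1],(784,588),interpolation=cv2.INTER_CUBIC))
```

```text
{'t': 16.15, 'eef_pos': [0.6477, 0.0885, 0.2062], 'tool_rot': [0.0052, -3.1399, 0.0], 'contact_force': [0.8984, 0.1327, -1.4616], 'finger_gap': 0.1156, 'grasp_force': 59.4531}
[[-1.0, -0.003, -0.002], [-0.003, 1.0, -0.0], [0.002, -0.0, -1.0]]
yang 90.18912452509664
[254.5338446   80.79593507]
[318.15569099 120.60683236]
[323.64675364  38.24834954]
[185.52078903  37.61152873]
[190.7722706  120.04910876]
```

View pics/i2.png

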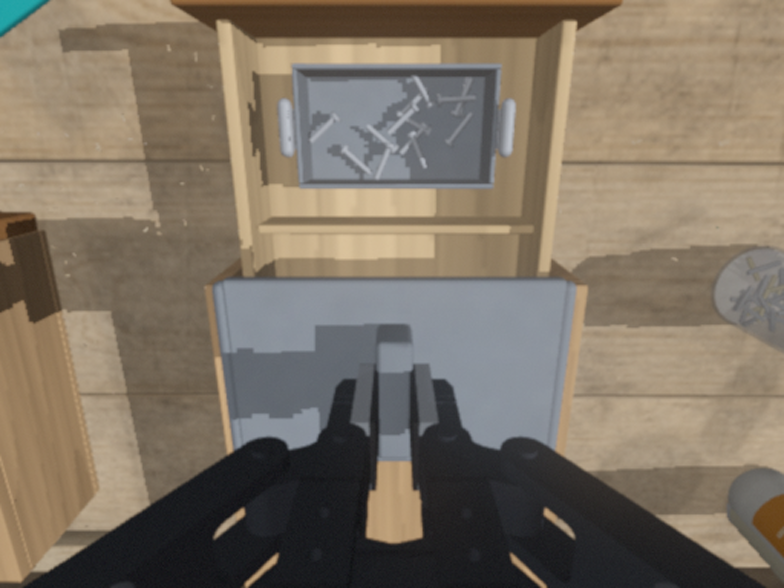

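The picture shows the tub rim corners at (293,66), (500,66), (493,188), (300,188) and the clip noses at (287,127) and (507,127). The held lid's front edge runs from (213,281) to (577,281), and the lid is level.

Run:
```python
from h import *
import pickle
(K,R,t),s=pickle.load(open("i.pkl","rb"))
def ry(u,v,z):
    u=(u+.5)/1.53125-.5; v=(v+.5)/1.53125-.5
    d=R.T@np.linalg.inv(K)@np.array([u,v,1.]); o=-R.T@t
    return o+d*(z-o[2])/d[2]
T=[ry(*p,.056) for p in((293,66),(500,66),(493,188),(300,188))]; print(np.round(T,4).tolist(),np.mean(T,0))
print("clips",ry(287,127,.066),ry(507,127,.066))
for dz in(.002,.005,.008):
    z=.2062-dz; a,b=ry(213,281,z),ry(577,281,z); print(dz,a,b,np.linalg.norm(a-b),"rear",ry(240,455,z),ry(377,460,z))
print("ridge top front edge",ry(377,326,.2062+.011),ry(411,326,.2062+.011))
```

```text
[[0.5272, 0.0316, 0.056], [0.5267, 0.1496, 0.056], [0.5948, 0.1506, 0.056], [0.5953, 0.0315, 0.056]] [0.56100096 0.09084304 0.056     ]
clips [0.56011996 0.02812765 0.066     ] [0.55958838 0.15402004 0.066     ]
0.002 [0.60999444 0.0306793  0.2042    ] [0.60947403 0.14919747 0.2042    ] 0.11851932003118941 rear [0.67762629 0.03264306 0.2042    ] [0.67961867 0.08357815 0.2042    ]
0.005 [0.61091669 0.0294655  0.2012    ] [0.61038554 0.15043003 0.2012    ] 0.12096569859720677 rear [0.67994455 0.0314698  0.2012    ] [0.68197805 0.08345625 0.2012    ]
0.008 [0.61183895 0.0282517  0.1982    ] [0.61129706 0.15166259 0.1982    ] 0.12341207716322415 rear [0.68226281 0.03029654 0.1982    ] [0.68433744 0.08333435 0.1982    ]
ridge top front edge [0.62019396 0.08446688 0.2172    ] [0.62014764 0.09488194 0.2172    ]
```

Call:
{"method": "apply_moves", "body": {
  "deltas": [
    {"x": 0.043, "y": 0.0005, "z": 0, "spin": 0},
    {"x": 0.044, "y": 0.0005, "z": 0, "spin": 0},
    {"x": 0, "y": 0, "z": 0.03, "spin": 0},
    {"x": 0, "y": 0, "z": 0.03, "spin": 0},
    {"x": 0, "y": 0, "z": 0.03, "spin": 0},
    {"x": 0, "y": 0, "z": 0.016, "spin": 0},
    {"x": 0, "y": 0, "z": 0, "spin": 0},
    {"x": 0, "y": 0, "z": 0, "spin": 0}
  ]
}}

```text
t: 17.2
eef_pos: [0.5624, 0.0894, 0.1023]
tool_rot: [-0.005, 3.14, 0.0]
contact_force: [0.0, -0.0, -0.5]
finger_gap: 0.12
grasp_force: 59.5
```

Run:
```python
from h import *
s=st(); w=snap("wrist","j")
for p in ([.5605,.0273,.066],[.5605,.1543,.066],[.5605,.0908,.056]): print(proj("wrist",p))
```

```text
{'t': 17.2, 'eef_pos': [0.5624, 0.0894, 0.1023], 'tool_rot': [-0.0054, 3.1396, 0.0004], 'contact_force': [0.042, -0.0247, -0.4802], 'finger_gap': 0.1196, 'grasp_force': 59.4523}
[[-1.0, -0.003, 0.002], [-0.003, 1.0, 0.0], [-0.002, 0.0, -1.0]]
[158.9251434  220.03459329]
[356.59057732 220.75832963]
[257.76175194 214.28668931]
```

Call:
{"method": "apply_moves", "body": {
  "deltas": [
    {"x": 0.0015, "y": 0, "z": 0.006, "spin": 0},
    {"x": 0, "y": 0, "z": 0.006, "spin": 0},
    {"x": 0, "y": 0, "z": 0.005, "spin": 0},
    {"x": 0, "y": 0, "z": 0, "spin": 0},
    {"x": 0, "y": 0, "z": 0, "spin": 0}
  ]
}}

```text
t: 17.88
eef_pos: [0.56, 0.0891, 0.0839]
tool_rot: [0.005, -3.141, 0.0]
contact_force: [0.1, -0.1, -1.2]
finger_gap: 0.115
grasp_force: 59.4
```

Call:
{"method": "apply_moves", "body": {
  "deltas": [
    {"x": 0, "y": 0, "z": 0.002, "spin": 0},
    {"x": 0, "y": 0, "z": 0.001, "spin": 0},
    {"x": 0, "y": 0, "z": 0, "spin": 0},
    {"x": 0, "y": 0, "z": 0, "spin": 0}
  ]
}}

```text
t: 18.38
eef_pos: [0.5602, 0.0891, 0.0813]
tool_rot: [-0.005, 3.141, 0.0]
contact_force: [-0.9, -0.1, 2.0]
finger_gap: 0.118
grasp_force: 59.7
```

Call:
{"method": "apply_moves", "body": {
  "deltas": [
    {"x": 0, "y": 0, "z": 0.002, "spin": 0},
    {"x": 0, "y": 0, "z": 0.001, "spin": 0},
    {"x": 0, "y": 0, "z": 0.001, "spin": 0},
    {"x": 0, "y": 0, "z": 0, "spin": 0}
  ]
}}

```text
t: 18.88
eef_pos: [0.5621, 0.0893, 0.0805]
tool_rot: [-0.005, 3.137, 0.001]
contact_force: [-3.8, -1.0, 16.3]
finger_gap: 0.118
grasp_force: 61.6
```

Call:
{"method": "apply_moves", "body": {
  "deltas": [
    {"x": 0, "y": 0, "z": 0.002, "spin": 0},
    {"x": 0, "y": 0, "z": 0.001, "spin": 0},
    {"x": 0, "y": 0, "z": 0.001, "spin": 0},
    {"x": 0, "y": 0, "z": 0, "spin": 0}
  ]
}}

```text
t: 19.38
eef_pos: [0.5621, 0.0895, 0.0755]
tool_rot: [-0.006, 3.137, 0.0]
contact_force: [-1.3, 1.9, 9.7]
finger_gap: 0.119
grasp_force: 63.2
```

Call:
{"method": "apply_moves", "body": {
  "deltas": [
    {"x": 0.0005, "y": 0, "z": 0.001, "spin": 0},
    {"x": 0, "y": 0, "z": 0.001, "spin": 0},
    {"x": 0, "y": 0, "z": 0.001, "spin": 0},
    {"x": 0, "y": 0, "z": 0, "spin": 0}
  ]
}}

```text
t: 19.88
eef_pos: [0.5599, 0.0893, 0.0703]
tool_rot: [-0.004, 3.141, 0.001]
contact_force: [1.1, 1.5, 2.5]
finger_gap: 0.115
grasp_force: 60.0
```

Call:
{"method": "apply_moves", "body": {
  "deltas": [
    {"x": 0, "y": 0, "z": 0.001, "spin": 0},
    {"x": 0, "y": 0, "z": 0.001, "spin": 0},
    {"x": 0, "y": 0, "z": 0.001, "spin": 0},
    {"x": 0, "y": 0, "z": 0, "spin": 0}
  ]
}}

```text
t: 20.38
eef_pos: [0.5601, 0.0893, 0.0702]
tool_rot: [-0.005, 3.141, 0.001]
contact_force: [-6.8, 1.4, 20.7]
finger_gap: 0.113
grasp_force: 62.2
```

It dropped 11 mm onto a hard stop, so the lid appears seated. I relax, release, rise and look.

Call:
{"method": "apply_moves", "body": {
  "deltas": [
    {"x": 0, "y": 0, "z": -0.003, "spin": 0},
    {"x": 0, "y": 0, "z": 0, "spin": 0},
    {"x": 0, "y": 0, "z": 0, "spin": 0}
  ]
}}

```text
t: 20.75
eef_pos: [0.5599, 0.0893, 0.0703]
tool_rot: [-0.005, 3.141, 0.001]
contact_force: [0.2, 2.3, 5.4]
finger_gap: 0.117
grasp_force: 60.3
```

Call:
{"method": "apply_moves", "body": {
  "deltas": [
    {"x": 0, "y": 0, "z": 0, "spin": 0},
    {"x": 0, "y": 0, "z": 0, "spin": 0},
    {"x": 0, "y": 0, "z": 0, "spin": 0},
    {"x": 0, "y": 0, "z": -0.02, "spin": 0},
    {"x": 0, "y": 0, "z": -0.05, "spin": 0},
    {"x": 0, "y": 0, "z": -0.05, "spin": 0},
    {"x": -0.05, "y": 0, "z": -0.03, "spin": 0},
    {"x": -0.04, "y": 0, "z": 0, "spin": 0}
  ],
  "claw": 0.3
}}

```text
t: 21.75
eef_pos: [0.6529, 0.0895, 0.2248]
tool_rot: [-0.005, 3.134, 0.001]
contact_force: [-0.2, -0.4, 0.7]
finger_gap: 0.348
grasp_force: 0.0
```

Run:
```python
from h import *
import pickle
s=st(); w=snap("wrist","k"); b=snap("top","k2"); pickle.dump((cam("wrist"),s),open("k.pkl","wb"))
a=snap("scene","k3")
d=cv2.resize(b[135:215,210:270],(288,384),interpolation=cv2.INTER_CUBIC)
cv2.imwrite("pics/k4.png",np.hstack([w,d])[:,:,::-1])
```

```text
{'t': 21.75, 'eef_pos': [0.6529, 0.0895, 0.2248], 'tool_rot': [-0.0054, 3.1337, 0.0008], 'contact_force': [-0.2452, -0.3934, 0.744], 'finger_gap': 0.3476, 'grasp_force': 0.0}
[[-1.0, -0.003, 0.008], [-0.003, 1.0, 0.001], [-0.008, 0.0, -1.0]]
```

View pics/k4.png

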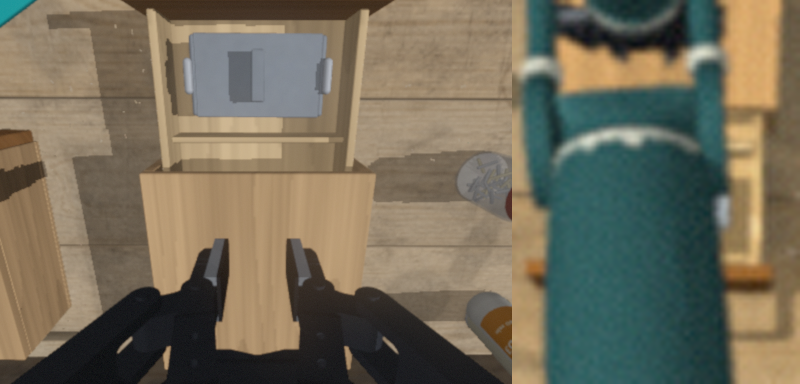

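Both clip noses, at (189,75) and (327,76), now show over the lid's ends. I check the drawer position and the lid from the pixels.

Run:
```python
from h import *
import pickle
(K,R,t),s=pickle.load(open("k.pkl","rb"))
def ry(u,v,z):
    d=R.T@np.linalg.inv(K)@np.array([u,v,1.]); o=-R.T@t
    return o+d*(z-o[2])/d[2]
print(ry(189,75,.066),ry(327,76,.066))
C=[ry(*p,.062) for p in((191,34),(325,34),(322,118),(195,116))]
print(np.round(C,4).tolist(),np.mean(C,0))
```

```text
[0.55926841 0.02765983 0.066     ] [0.55971293 0.15346922 0.066     ]
[[0.5251, 0.0309, 0.062], [0.5247, 0.1499, 0.062], [0.5975, 0.1524, 0.062], [0.596, 0.0301, 0.062]] [0.56082452 0.09082122 0.062     ]
```

The drawer has not moved and the lid is centred. I probe both ends gently to confirm it is flat.

Call:
{"method": "apply_moves", "body": {
  "deltas": [
    {"x": 0.046, "y": 0.022, "z": 0, "spin": 0},
    {"x": 0.046, "y": 0.022, "z": 0, "spin": 0},
    {"x": 0, "y": 0, "z": 0.05, "spin": 0},
    {"x": 0, "y": 0, "z": 0.05, "spin": 0},
    {"x": 0, "y": 0, "z": 0.035, "spin": 0},
    {"x": 0, "y": 0, "z": 0.01, "spin": 0},
    {"x": 0, "y": 0, "z": 0, "spin": 0},
    {"x": 0, "y": 0, "z": 0, "spin": 0}
  ],
  "claw": 1
}}

```text
t: 22.9
eef_pos: [0.5588, 0.1334, 0.0769]
tool_rot: [-0.005, 3.139, 0.001]
contact_force: [1.1, 0.1, 1.3]
finger_gap: -0.002
grasp_force: 0.0
```

Call:
{"method": "apply_moves", "body": {
  "deltas": [
    {"x": 0, "y": 0, "z": 0.006, "spin": 0},
    {"x": 0, "y": 0, "z": 0.006, "spin": 0},
    {"x": 0, "y": 0, "z": 0.004, "spin": 0},
    {"x": 0, "y": 0, "z": 0, "spin": 0},
    {"x": 0, "y": 0, "z": 0, "spin": 0}
  ]
}}

```text
t: 23.52
eef_pos: [0.5579, 0.1332, 0.0619]
tool_rot: [-0.005, 3.141, 0.0]
contact_force: [-8.0, -1.2, 19.1]
finger_gap: -0.001
grasp_force: 9.5
```

The +y end is down at z = 0.062. Now the other end, more lightly.

Call:
{"method": "apply_moves", "body": {
  "deltas": [
    {"x": 0, "y": 0, "z": -0.03, "spin": 0},
    {"x": 0, "y": -0.043, "z": -0.01, "spin": 0},
    {"x": 0, "y": -0.043, "z": 0, "spin": 0},
    {"x": 0, "y": 0, "z": 0.02, "spin": 0},
    {"x": 0, "y": 0, "z": 0.012, "spin": 0},
    {"x": 0, "y": 0, "z": 0.003, "spin": 0},
    {"x": 0, "y": 0, "z": 0, "spin": 0},
    {"x": 0, "y": 0, "z": 0, "spin": 0}
  ]
}}

```text
t: 24.52
eef_pos: [0.5581, 0.0476, 0.0645]
tool_rot: [-0.006, 3.141, 0.0]
contact_force: [-0.3, -0.3, 0.2]
finger_gap: -0.001
grasp_force: 0.0
```

Call:
{"method": "apply_moves", "body": {
  "deltas": [
    {"x": 0, "y": 0, "z": 0.002, "spin": 0},
    {"x": 0, "y": 0, "z": 0.001, "spin": 0},
    {"x": 0, "y": 0, "z": 0, "spin": 0}
  ]
}}

```text
t: 24.9
eef_pos: [0.5582, 0.0473, 0.062]
tool_rot: [-0.005, 3.141, 0.0]
contact_force: [-1.5, 0.2, 5.0]
finger_gap: 0.001
grasp_force: 2.4
```

Both ends sit at 0.062, so the lid is flat. I retreat, confirm the drawer numerically and hand in.

Call:
{"method": "apply_moves", "body": {
  "deltas": [
    {"x": 0, "y": 0, "z": -0.04, "spin": 0},
    {"x": 0, "y": 0, "z": -0.05, "spin": 0},
    {"x": 0, "y": 0.02, "z": -0.05, "spin": 0},
    {"x": -0.045, "y": 0.022, "z": -0.02, "spin": 0},
    {"x": -0.046, "y": 0, "z": 0, "spin": 0},
    {"x": 0, "y": 0, "z": 0, "spin": 0},
    {"x": 0, "y": 0, "z": 0, "spin": 0}
  ]
}}

```text
t: 25.78
eef_pos: [0.6476, 0.0893, 0.22]
tool_rot: [0.005, -3.139, 0.0]
contact_force: [0.3, 0.6, -0.0]
finger_gap: -0.002
grasp_force: 0.0
```

Run:
```python
from h import *
s=st(); w=snap("wrist","l")
# drawer shift since last picture: match lid patch (from k) against prediction
k=cv2.imread("pics/k.png"); l=cv2.imread("pics/l.png")
r=cv2.matchTemplate(l[:200],k[20:130,170:350],cv2.TM_CCOEFF_NORMED); _,m,_,p=cv2.minMaxLoc(r)
du,dv=p[0]-170,p[1]-20
print(m,p,"clips now",ray("wrist",189+du,75+dv,.066),ray("wrist",327+du,76+dv,.066))
```

```text
{'t': 25.775, 'eef_pos': [0.6476, 0.0893, 0.22], 'tool_rot': [0.0048, -3.1394, 0.0003], 'contact_force': [0.2765, 0.5597, -0.002], 'finger_gap': -0.0019, 'grasp_force': 0.0}
[[-1.0, -0.003, -0.002], [-0.003, 1.0, -0.0], [0.002, -0.0, -1.0]]
0.9900944232940674 (170, 28) clips now [0.55971904 0.02723632 0.066     ] [0.56012817 0.15415451 0.066     ]
```

The clips are still at x = 0.560, so the drawer is fully out.

```bash
python3 -c "
from plant import ctrl
print(ctrl.close_job())"
```

```text
the job is handed in; nothing more can be done
None
```

The wide drawer is out on its stop and stays open by itself, the lid is clicked flat under both clips, nothing else was touched, and the job is handed in; its judgement was not shown to me.

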